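# Raise the grinder's spark window to the pointer

### The arm

A 6-joint arm with a two-finger parallel gripper is mounted at the origin on the work surface. World frame = base frame: x ahead of the robot, y to its left, z up, the work surface at z = 0. Lengths are in mm, angles in rad, forces in N, time in s.
With the tool pointing down it reaches from about 350 to 975 mm from the base axis. Payload 7.1 kg.
Tool frame: the origin (TCP) lies midway between the tips of the shut fingers; the grasp point (between the pads) lies 19 mm behind it (ctrl.tcp_to_grasp is the distance from the TCP to the grasp point, in mm); z points along the fingers, y is the line along which they close (so a half turn about z gives the same grasp; the last joint's range is limited). The gripper opens to 88 mm and grips with 3 to 60 N. Pads are 20 mm wide; open, the fingers measure 115 mm over their backs; the gripper's body (75 mm by 178 mm) begins 61 mm behind the grasp point.
Start: joints at [-1.201, 0.423, 1.63, -0, 1.089, -0.019], TCP at [236.94, -578.329, 199.975] pointing down, gripper open.
Joint ranges: [-3, 3], [-0.9, 2.11], [0.09, 2.58], [-1.31, 4.45], [0.11, 2.69], [-2.54, 2.54]. Speed limits (rad/s): [2.39, 2.39, 3.01, 3.14, 3.14, 3.14].

### API

Orientations are given as a rotation vector (axis times angle).
In Python, from workcell import get_obs, cams, ticket, boxes_of, ctrl gives the robot as it stands.
- The arm moves only by the shell command python3 -m creep 'ROWS' [OPENING]. ROWS is JSON, one flat list of numbers, 4 for each row, row after row: the shift along the world's x, y, z in m, then the turn about the world's z in rad. In form: [tx, ty, tz, spin, tx, ty, tz, spin, ...]. A call has 1 to 10 rows; each row is the pose to reach, as a shift and turn from the pose commanded when the call began; what a row does not reach only later rows make up. A row lasts 1/12 s, in which the tool goes at most 41.7 mm and 7.16 degrees, less where a joint would pass 70% of its speed; a pose out of reach is approached as far as the arm can. A call with a gripper value outside its range is refused whole. OPENING is the opening, from 0 (shut) to 1 (fully open), set as the call begins (- or left out, the last holds). The fingers move at their own pace and stop on an object; the grip force is fixed at half the most. Time passes only in rows, so rows that repeat a pose let the fingers close. It gives the time, the measured TCP pose, the force, the opening and the grip force at its end, in the units of the state.
- get_obs(): the state, without advancing time (a new reading comes with each control period).
- cams.get_image(name): name is "scene" or "top"; returns (picture, depth): 384x512x3 uint8, red, green, blue; 384x512 float32, mm along the optical axis (not along the pixel's ray), 0 where there is no reading.
- cams.get_calibration(name): a dict with "mtx" (3x3 intrinsics, pixels), "D" ([k1, k2, p1, p2, k3] as OpenCV has them; the pictures are not rectified), "R" (3x3) and "t" (3): a world point X has camera coordinates R X + t. Camera axes: x right, y down, z forward; pixel columns grow to the right and rows downward; lengths in mm; the calibration is good to about 2 mm. A picture is of the moment at which its call begins. get_calibration takes no time and is no camera call.
- ticket.close_job(): hands the job in; it is judged then, once.
Trained networks look in the newest picture that a camera, given by its name, has taken for a name from the list of things; names that differ only in an ending like _2 or _b are one class to them, and where a whole thing is asked for, a point or a joint stands for the part that bears it (a point fixed in the world has none). Each returns a list of dicts, best first, with "score" (0 to 1); they miss things now and then, are a little off and sometimes report something else, mostly with a low value. They report only what shows in the picture. A call takes as long as a camera call.
- boxes_of(camera, target): "centre" ([column, row] in pixels, amid what is visible of it).
The state is a dict: "t": time; "qpos": joint angles; "qvel": joint speeds; "joint_torque": joint torques, N m; "ee_pos": TCP position; "orientation": TCP orientation; "ft_force": force on the tool from outside, world axes, zero at the start; "moment": the same for the moment, N m; "width": finger opening in mm; "grasp_force": force on a finger pad.
Only numpy, scipy, OpenCV 4.12 (cv2) and the standard library are available. Lean on these libraries where they do the work, as an engineer would, in place of code of your own. Each camera call takes 0.05 s, during which the arm holds its last target. There are 200 camera calls.

### The job

Push the clear spark window in front of the bench grinder up, with the fingers beneath its lip, until the lip is level with the steel pointer clamped on the upright, then leave the window standing there and move clear. Only push it from below: do not grip the lip or press on its top, and leave the pointer and the things lying around alone.

Things in the scene. Friction and masses are not known exactly. Their poses are not given: they have to be found in the camera images.
- guard: Spark guard standing on the bench, bolted down: steel base plate 290 x 460 x 15 mm, two green square-tube uprights (32 mm, 535 mm high, centres 190 mm left and right) with a cross rail and pulleys on top, and a grey bench grinder behind. Origin on the bench midway between the uprights; x points through the window to the grinder (away from the robot), y along the window to the left upright, z up. Its place and yaw vary.
- sash: The clear window, 344 mm wide and 180 mm high in an aluminium frame 16 mm thick, sliding straight up and down between the uprights. Counterweighted: hidden weights balance it, it stays where it is left, and 2.5 to 6 N (plus 12 N per m/s) push it up. Origin at the middle of its bottom rail, at the height of the lip, in the plane of the uprights; axes as the guard. The lip starts 150 to 190 mm above the bench; the window can rise to a lip height of 345 mm.
- lip (a point): Middle of the lip's front bar, on its axis, 60 mm in front of the window's plane. The lip is a level shelf 150 mm long (along y) at the middle of the bottom rail, standing 66 mm out towards the robot: a plate 6 mm thick ending in a round bar 12 mm thick; nothing is beneath it. A black rubber strip 46 x 144 mm (top 9 mm above the bar's axis) lies on the plate: not to be pressed or gripped.
- mark (a point): The mark: tip of the flat steel pointer (6 mm thick, 20 mm wide), at half its thickness. It stands out towards the robot from a dark clamp (44 mm) on the left upright, 110 mm beyond the left end of the lip, reaching as far out as the bar. Its height varies, 235 to 330 mm above the bench. Only its height counts: bar axis and this point are to be at one height.
- can: Plain steel can, 68 mm diameter, 110 mm high, standing right of the window on the robot's side; origin at the centre of its underside. Bystander.
- stone: Terracotta-coloured whetstone, 150 x 50 x 28 mm, lying in front of the guard to the left; origin at the centre of its underside, x along its length. Bystander.
- hammer: Hammer, 240 mm long, lying to the left of the guard, its shaft along x; origin at its underside. Bystander.

How it is judged:
By the outcome, as a careful person would: the job done as asked, in the order asked, and still so for the second after the job is handed in, with the robot touching nothing.
It also fails if it takes over 38 s, if anything falls off the work surface, if the arm or the gripper's body presses on something with over 40 N, if the wrist force passes 120 N, or if a joint passes its speed limit or range.

## Working session

There is one attempt and no reset: what is moved stays moved. The work goes in short steps, Python scripts to look and compute and a shell command to move; the robot and the scene stay as the last step left them, time stands still between calls to the robot, and variables do not carry over. Pictures are saved under pics/ and viewed, at most 10 in all, crops included, and the job is handed in when it is done.

```bash
mkdir -p pics
cat > h.py <<'E'
import numpy as np, cv2
from workcell import get_obs, cams, ticket, boxes_of, ctrl
def look(n,name):
    im,d=cams.get_image(n); cv2.imwrite('pics/'+name+'.png',im[:,:,::-1]); np.save('pics/'+name+'.npy',d); return im,d
def pt(n,d,u,v,w=0):
    c=cams.get_calibration(n); p=d[int(v)-w:int(v)+w+1,int(u)-w:int(u)+w+1]; p=p[p>0]
    if len(p)==0: return None
    z=np.median(p); x=cv2.undistortPoints(np.array([[[u,v]]],float),c['mtx'],np.array(c['D'],float))[0,0]
    return (np.array(c['R']).T@(np.array([x[0]*z,x[1]*z,z])-np.array(c['t']).ravel())).round(1)
E
python3 - <<'E'
from h import *
for n in('scene','top'):
    im,d=look(n,n+'0')
    c=cams.get_calibration(n); print(n,(-np.array(c['R']).T@np.array(c['t']).ravel()).round(0), c['mtx'][0][0])
    for k in('guard','lip','mark','can','stone','hammer'):
        print(k,[(b['centre'],round(b['score'],2),pt(n,d,*b['centre'],1)) for b in boxes_of(n,k)[:2]])
print(get_obs())
E
```

```text
scene [ 379.  748. 1120.] 410.1411668632976
guard [([233.8, 176.1], 0.7, array([ 748.2, -106.6,   14.9]))]
lip [([261.9, 142.3], 0.82, array([ 651.1, -135.1,  181.7])), ([233.6, 173.4], 0.33, array([ 753. , -118.6,   14.4]))]
mark [([255.1, 175.5], 0.69, array([591.9, 121.1, 330.4]))]
can [([281.8, 125.2], 0.61, array([ 632.8, -326.6,   87.9]))]
stone []
hammer []
top [ 494.   38. 1428.] 460.17669716503445
guard [([298.8, 145.2], 0.58, array([757.7, -70.3,  73.7]))]
lip [([307.2, 177.9], 0.86, array([647.4, -85.7, 174.5]))]
mark [([237.5, 193.0], 0.68, array([590.5,  97. , 320.9])), ([309.4, 178.3], 0.42, array([645.6, -91.1, 180.4]))]
can [([391.7, 185.6], 0.9, array([ 636.4, -338.4,  108.8]))]
stone [([260.1, 243.7], 0.81, array([462.9,  41.4,  27.5]))]
hammer [([208.1, 216.1], 0.88, array([544.4, 201.3,  26.2]))]
{'t': 0.7, 'qpos': array([-1.20100356e+00,  4.23076279e-01,  1.62991383e+00,  4.13514417e-05,
        1.08861516e+00, -1.90209224e-02]), 'qvel': array([ 0.00064822, -0.00024389, -0.00038161,  0.0016736 , -0.00056105,
        0.00011736]), 'joint_torque': array([ 7.03093519e-04, -5.44426560e+01, -2.74005353e+01,  6.46538381e-02,
        1.67892611e-02, -2.29014802e-05]), 'ee_pos': array([ 236.94497611, -578.3149035 ,  199.98443998]), 'orientation': array([-3.08240004e+00, -6.06874099e-01, -5.32073353e-05]), 'ft_force': array([-0.6814268 , -0.44105421, -0.27947839]), 'moment': array([-0.01314445,  0.00872659,  0.03002258]), 'grasp_force': 0.0, 'width': 87.90203354225855}
```

View pics/scene0.png

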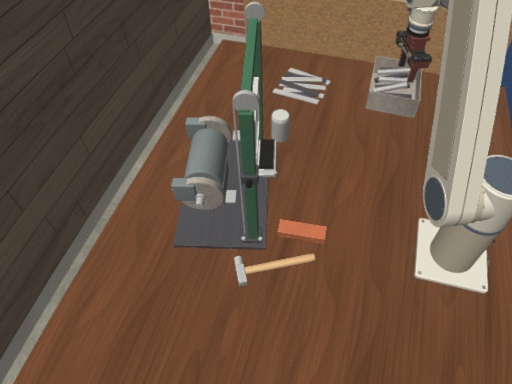

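View pics/top0.png

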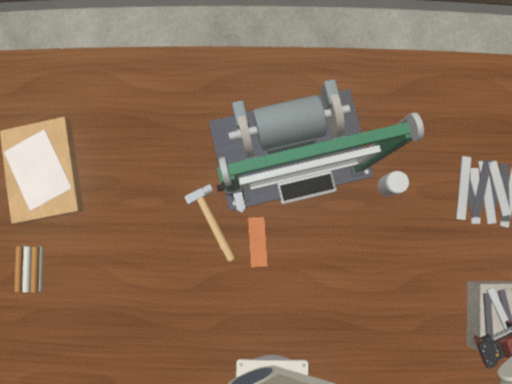

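The scene view shows the guard with its lip near (267,155) and the robot at the right. The top view shows the lip at (307,187), the pointer at (238,200), the can at (393,183), the stone at (258,242) and the hammer at (215,225).

The rows only shift and spin, and the tool points down, so I'll check how the moves behave before planning how to get beneath the lip.

Run:
```python
from h import *
# points in world from top depth, in region of the guard
d=np.load('pics/top0.npy'); c=cams.get_calibration('top')
v,u=np.mgrid[100:215,205:425]; z=d[v,u]
x=cv2.undistortPoints(np.stack([u,v],-1).reshape(-1,1,2).astype(float),c['mtx'],np.array(c['D'],float)).reshape(u.shape+(2,))
P=(np.dstack([x*z[...,None],z])-np.array(c['t']).ravel())@np.array(c['R'])
for v0 in (150,160,165,170,175,180,185,190,195,198,202,206):
    print(v0,[tuple(P[v0-100,u0-205].astype(int)) for u0 in (226,232,238,243,280,295,307,320,334)])
m=(z>0)&(P[...,2]>540)&(P[...,0]<760); Q=P[m]
print(len(Q)); print(cv2.fitLine(Q[:,:2].astype(np.float32),cv2.DIST_HUBER,0,.01,.01).ravel(), Q.min(0),Q.max(0))
im=cv2.imread('pics/top0.png')[120:230,190:430]; cv2.imwrite('pics/c1.png',cv2.resize(im,None,fx=3.3,fy=3.3,interpolation=cv2.INTER_CUBIC))
```

```text
150 [(np.int64(751), np.int64(151), np.int64(16)), (np.int64(751), np.int64(132), np.int64(17)), (np.int64(751), np.int64(113), np.int64(16)), (np.int64(752), np.int64(98), np.int64(11)), (np.int64(744), np.int64(-14), np.int64(62)), (np.int64(657), np.int64(-25), np.int64(539)), (np.int64(657), np.int64(-49), np.int64(538)), (np.int64(657), np.int64(-74), np.int64(540)), (np.int64(658), np.int64(-101), np.int64(540))]
160 [(np.int64(719), np.int64(150), np.int64(16)), (np.int64(720), np.int64(132), np.int64(13)), (np.int64(719), np.int64(113), np.int64(17)), (np.int64(720), np.int64(97), np.int64(14)), (np.int64(637), np.int64(3), np.int64(539)), (np.int64(637), np.int64(-25), np.int64(536)), (np.int64(723), np.int64(-100), np.int64(13)), (np.int64(668), np.int64(-98), np.int64(352)), (np.int64(668), np.int64(-131), np.int64(353))]
165 [(np.int64(619), np.int64(105), np.int64(579)), (np.int64(626), np.int64(97), np.int64(538)), (np.int64(626), np.int64(85), np.int64(538)), (np.int64(626), np.int64(75), np.int64(539)), (np.int64(629), np.int64(2), np.int64(524)), (np.int64(656), np.i
[... 3431 characters left out ...]
4(593), np.int64(-102), np.int64(2)), (np.int64(593), np.int64(-142), np.int64(5)), (np.int64(594), np.int64(-187), np.int64(-2))]
206 [(np.int64(577), np.int64(149), np.int64(-1)), (np.int64(576), np.int64(129), np.int64(18)), (np.int64(559), np.int64(95), np.int64(318)), (np.int64(559), np.int64(83), np.int64(323)), (np.int64(579), np.int64(-18), np.int64(2)), (np.int64(580), np.int64(-65), np.int64(0)), (np.int64(580), np.int64(-102), np.int64(0)), (np.int64(581), np.int64(-142), np.int64(4)), (np.int64(581), np.int64(-187), np.int64(-1))]
1409
[ 2.4637060e-01 -9.6917570e-01  6.6356104e+02 -8.9264091e+01] [ 583.38066955 -269.74017216  540.00177501] [731.96728792 120.28295643 584.9572412 ]
```

View pics/c1.png

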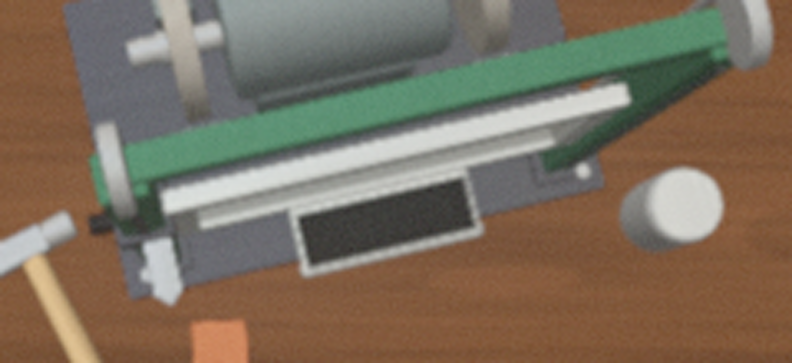

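```bash
python3 -m creep '[0,0,0.04,0, 0,0,0.08,0, 0,0,0.12,0, 0,0,0.15,0, 0.06,-0.15,0.15,0, 0.12,-0.3,0.15,0, 0.2,-0.5,0.15,0, 0.2,-0.5,0.15,0, 0.2,-0.5,0.15,0, 0.2,-0.5,0.15,0]' 0; python3 -c "
from h import *
print(get_obs())"
```

```text
t: 1.53
ee_pos: [330.4, -811.8, 350.0]
orientation: [3.082, 0.607, 0.0]
ft_force: [-0.3, -1.2, 0.0]
width: 24.8
grasp_force: 0.0
{'t': 1.5333, 'qpos': array([-1.19790416e+00,  7.57278916e-01,  7.35015817e-01,  5.83604255e-06,
        1.64913442e+00, -1.59541943e-02]), 'qvel': array([ 4.79001339e-03,  1.07800175e+00, -1.90247055e+00,  5.38901368e-04,
        8.12965880e-01,  4.71313406e-03]), 'joint_torque': array([ 1.10543305e-01, -8.58223844e+01, -2.54720736e+01,  7.01884646e-02,
       -8.23099539e-01, -1.24226615e-02]), 'ee_pos': array([ 330.35039311, -811.79679904,  350.03025738]), 'orientation': array([3.08224577e+00, 6.06927451e-01, 5.45851989e-05]), 'ft_force': array([-0.31523561, -1.22868101,  0.01848082]), 'moment': array([-0.06450804, -0.0122821 , -0.05287949]), 'grasp_force': 0.0, 'width': 24.827877647725384}
```

```bash
python3 -m creep '[0.1,-0.25,0,0, 0.1,-0.25,0,0, 0.1,-0.25,0,0, 0.1,-0.25,0,0, 0.1,-0.25,0,0, 0.1,-0.25,0,0, 0.1,-0.25,0,0, 0.1,-0.25,0,0]'; python3 -c "
from h import *
o=get_obs();print(o['qpos'],o['orientation'])"
```

```text
t: 2.2
ee_pos: [377.1, -930.1, 315.8]
orientation: [3.046, 0.6, 0.011]
ft_force: [-0.5, -0.7, -0.3]
width: 0.7
grasp_force: 0.0
[-1.19761358e+00  1.13054772e+00  8.60398767e-02  4.30287471e-04
  1.88740023e+00 -1.54667134e-02] [3.04616346 0.59973432 0.01100721]
```

Driven past its reach, the arm tilts slightly away from straight down. I'll check whether that tilt stays when I come back within reach.

```bash
python3 -m creep '[-0.04,0.1,0,0, -0.04,0.1,0,0, -0.04,0.1,0,0,-0.04,0.1,0,0, -0.04,0.1,0,0]'; python3 -c "
from h import *
o=get_obs();print(o['qpos'],o['orientation'],o['ee_pos'])"
```

```text
t: 2.62
ee_pos: [334.2, -822.7, 315.3]
orientation: [3.055, 0.602, 0.008]
ft_force: [0.2, 0.9, -2.0]
width: 0.8
grasp_force: 0.0
[-1.19844182e+00  7.70605219e-01  7.82474080e-01  4.01391033e-04
  1.55993151e+00 -1.65800651e-02] [3.05483338 0.60167107 0.00848904] [ 334.24731523 -822.7080058   315.3126491 ]
```

The tilt persists after returning in reach, so joint limits can be used to tilt the tool. Next I'll try high up with the arm leaning back, where joint 5 hits its upper limit and the fingers should swing outward.

```bash
python3 -m creep '[-0.01,0.025,0.03,0, -0.02,0.05,0.06,0, -0.03,0.075,0.09,0, -0.04,0.1,0.12,0, -0.05,0.125,0.15,0, -0.06,0.15,0.18,0, -0.07,0.175,0.21,0, -0.08,0.2,0.24,0, -0.09,0.225,0.27,0, -0.1,0.25,0.3,0]'; python3 -m creep '[-0.005,0.0125,0.04,0, -0.01,0.025,0.08,0, -0.015,0.037,0.12,0, -0.02,0.05,0.15,0, -0.025,0.062,0.18,0, -0.03,0.075,0.21,0, -0.035,0.087,0.24,0, -0.04,0.1,0.27,0, -0.045,0.11,0.3,0, -0.05,0.125,0.33,0]'; python3 -c "
from h import *
o=get_obs();print(o['qpos'],o['orientation'],o['ee_pos'])"
```

```text
t: 3.45
ee_pos: [236.3, -578.2, 619.6]
orientation: [3.041, 0.599, 0.012]
ft_force: [0.4, -0.9, -0.5]
width: 0.2
grasp_force: 0.0
t: 4.28
ee_pos: [182.8, -445.0, 913.6]
orientation: [3.055, 0.601, 0.009]
ft_force: [1.9, -3.7, -1.0]
width: 0.6
grasp_force: 0.0
[-1.20648797e+00  3.49645541e-01  9.51070679e-02  2.06003039e-03
  2.66832904e+00 -2.23995748e-02] [3.05506412 0.60111193 0.00895203] [ 182.77580262 -445.03748971  913.60474591]
```

```bash
python3 -m creep '[-0.014,0.037,0.02,0, -0.028,0.074,0.03,0, -0.042,0.111,0.04,0, -0.056,0.148,0.05,0, -0.07,0.185,0.06,0, -0.084,0.222,0.06,0, -0.098,0.259,0.06,0, -0.112,0.296,0.06,0, -0.126,0.333,0.06,0, -0.14,0.37,0.06,0]'; python3 -c "
from h import *
o=get_obs();print(o['qpos'],o['orientation'],o['ee_pos'])"
```

```text
t: 5.12
ee_pos: [53.3, -99.5, 943.0]
orientation: [3.007, 0.592, 0.022]
ft_force: [-0.3, 0.2, 0.3]
width: 1.0
grasp_force: 0.0
[-1.18152574e+00 -2.93865241e-01  6.68419510e-01 -2.00002763e-03
  2.68919132e+00 -1.06361619e-03] [3.00733124 0.59163635 0.02181366] [ 53.34999255 -99.4673778  942.95163555]
```

```bash
python3 -m creep '[-0.014,0.037,0.02,0, -0.028,0.074,0.04,0, -0.042,0.111,0.06,0, -0.056,0.148,0.08,0, -0.07,0.185,0.1,0, -0.084,0.222,0.12,0, -0.098,0.259,0.14,0, -0.112,0.296,0.16,0, -0.126,0.333,0.18,0, -0.14,0.37,0.2,0]'; python3 -c "
from h import *
o=get_obs();print(o['qpos'],o['orientation'],o['ee_pos'])"
```

```text
t: 5.95
ee_pos: [38.4, -19.3, 926.8]
orientation: [2.958, 0.573, 0.099]
ft_force: [0.8, -0.8, -0.3]
width: 0.5
grasp_force: 0.0
[-1.40490751 -0.44636049  0.76829161  0.15738811  2.68915216 -0.07044448] [2.95794011 0.57258828 0.09892451] [ 38.39158704 -19.33164447 926.84825056]
```

```bash
python3 -m creep '[0.1,-0.28,-0.16,0, 0.1,-0.28,-0.16,0, 0.1,-0.28,-0.16,0, 0.1,-0.28,-0.16,0, 0.1,-0.28,-0.16,0, 0.1,-0.28,-0.16,0, 0.1,-0.28,-0.16,0, 0.1,-0.28,-0.16,0, 0.1,-0.28,-0.16,0, 0.1,-0.28,-0.16,0]'
python3 -m creep '[0.2,-0.57,-0.33,0, 0.2,-0.57,-0.33,0, 0.2,-0.57,-0.33,0, 0.2,-0.57,-0.33,0, 0.2,-0.57,-0.33,0, 0.2,-0.57,-0.33,0, 0.2,-0.57,-0.33,0, 0.2,-0.57,-0.33,0, 0.2,-0.57,-0.33,0, 0.2,-0.57,-0.33,0]'; python3 -c "
from h import *
o=get_obs();print(o['qpos'],o['orientation'],o['ee_pos'])"
```

```text
t: 6.78
ee_pos: [139.7, -305.0, 764.6]
orientation: [2.968, 0.584, 0.1]
ft_force: [-0.7, 0.2, -0.7]
width: 0.3
grasp_force: 0.0
t: 7.62
ee_pos: [260.8, -649.9, 570.4]
orientation: [2.96, 0.583, 0.102]
ft_force: [-0.2, 0.6, 0.4]
width: 0.3
grasp_force: 0.0
[-1.22915873  0.30179368  1.00973286  0.04873961  1.69780864 -0.03764633] [2.95966454 0.58250487 0.10172738] [ 260.75330814 -649.8578337   570.39388713]
```

```bash
cat > s.py <<'E'
from h import *
from scipy.spatial.transform import Rotation as R
o=get_obs();z=R.from_rotvec(o['orientation']).as_matrix()
print('q',o['qpos'].round(3),'p',o['ee_pos'].round(0),'tooly',z[:,1].round(2),'toolz',z[:,2].round(3),'tilt',round(float(np.degrees(np.arccos(-z[2,2]))),1))
E
python3 s.py; python3 -m creep '[0.015,-0.038,-0.008,0, 0.03,-0.076,-0.016,0, 0.045,-0.114,-0.024,0, 0.06,-0.152,-0.032,0, 0.075,-0.19,-0.04,0, 0.09,-0.228,-0.05,0]' >/dev/null; python3 s.py
python3 -m creep '[0.015,-0.034,0.02,0, 0.03,-0.068,0.04,0]'>/dev/null; python3 s.py
python3 -m creep '[0.015,-0.034,0.02,0, 0.03,-0.068,0.04,0]'>/dev/null; python3 s.py
python3 -m creep '[0.015,-0.034,0.02,0]'>/dev/null; python3 s.py
python3 -m creep '[0.015,-0.034,0.02,0]'>/dev/null; python3 s.py
```

```text
q [-1.229  0.302  1.01   0.049  1.698 -0.038] p [ 261. -650.  570.] tooly [ 0.37 -0.92  0.13] toolz [ 0.09  -0.108 -0.99 ] tilt 8.1
q [-1.22   0.859  0.191  0.051  1.961 -0.015] p [ 345. -863.  525.] tooly [ 0.37 -0.92  0.13] toolz [ 0.089 -0.106 -0.99 ] tilt 7.9
q [-1.217  0.918  0.094  0.052  1.992 -0.009] p [ 353. -877.  517.] tooly [ 0.37 -0.92  0.14] toolz [ 0.092 -0.111 -0.99 ] tilt 8.3
q [-1.214  0.907  0.086  0.052  1.957 -0.006] p [ 360. -885.  533.] tooly [ 0.37 -0.91  0.19] toolz [ 0.112 -0.161 -0.981] tilt 11.3
q [-1.213  0.906  0.086  0.052  1.932 -0.005] p [ 364. -892.  536.] tooly [ 0.36 -0.91  0.22] toolz [ 0.121 -0.185 -0.975] tilt 12.8
q [-1.211  0.905  0.086  0.052  1.905 -0.003] p [ 368. -899.  539.] tooly [ 0.36 -0.9   0.24] toolz [ 0.132 -0.21  -0.969] tilt 14.3
```

Each single-row call adds about 1.5° of outward tilt, so I'll keep repeating it.

```bash
python3 -m creep '[0.014,-0.033,0.02,0]'>/dev/null
python3 -m creep '[0.014,-0.033,0.02,0]'>/dev/null
python3 -m creep '[0.014,-0.033,0.02,0]'>/dev/null
python3 -m creep '[0.014,-0.033,0.02,0]'>/dev/null
python3 -m creep '[0.014,-0.033,0.02,0]'>/dev/null
python3 -m creep '[0.014,-0.033,0.02,0]'>/dev/null; python3 s.py
python3 -m creep '[0.013,-0.03,0.025,0]'>/dev/null
python3 -m creep '[0.013,-0.03,0.025,0]'>/dev/null
python3 -m creep '[0.013,-0.03,0.025,0]'>/dev/null
python3 -m creep '[0.013,-0.03,0.025,0]'>/dev/null
python3 -m creep '[0.013,-0.03,0.025,0]'>/dev/null
python3 -m creep '[0.013,-0.03,0.025,0]'>/dev/null; python3 s.py
python3 -m creep '[0.012,-0.027,0.03,0]'>/dev/null
python3 -m creep '[0.012,-0.027,0.03,0]'>/dev/null
python3 -m creep '[0.012,-0.027,0.03,0]'>/dev/null
python3 -m creep '[0.012,-0.027,0.03,0]'>/dev/null
python3 -m creep '[0.012,-0.027,0.03,0]'>/dev/null
python3 -m creep '[0.012,-0.027,0.03,0]'>/dev/null; python3 s.py
```

```text
q [-1.206  0.903  0.086  0.052  1.747  0.002] p [ 392. -943.  557.] tooly [ 0.33 -0.86  0.39] toolz [ 0.188 -0.349 -0.918] tilt 23.4
q [-1.2    0.883  0.086  0.051  1.61   0.008] p [ 410. -973.  599.] tooly [ 0.3  -0.79  0.53] toolz [ 0.241 -0.477 -0.845] tilt 32.3
q [-1.194  0.839  0.086  0.05   1.494  0.015] p [ 421. -987.  670.] tooly [ 0.26 -0.71  0.66] toolz [ 0.289 -0.596 -0.749] tilt 41.5
```

```bash
python3 -m creep '[0.011,-0.025,0.032,0]'>/dev/null
python3 -m creep '[0.011,-0.025,0.032,0]'>/dev/null
python3 -m creep '[0.011,-0.025,0.032,0]'>/dev/null
python3 -m creep '[0.011,-0.025,0.032,0]'>/dev/null
python3 -m creep '[0.011,-0.025,0.032,0]'>/dev/null
python3 -m creep '[0.011,-0.025,0.032,0]'>/dev/null; python3 s.py
python3 -m creep '[0.01,-0.022,0.034,0]'>/dev/null
python3 -m creep '[0.01,-0.022,0.034,0]'>/dev/null
python3 -m creep '[0.01,-0.022,0.034,0]'>/dev/null
python3 -m creep '[0.01,-0.022,0.034,0]'>/dev/null
python3 -m creep '[0.01,-0.022,0.034,0]'>/dev/null
python3 -m creep '[0.01,-0.022,0.034,0]'>/dev/null; python3 s.py
python3 -m creep '[0.009,-0.019,0.036,0]'>/dev/null
python3 -m creep '[0.009,-0.019,0.036,0]'>/dev/null
python3 -m creep '[0.009,-0.019,0.036,0]'>/dev/null
python3 -m creep '[0.009,-0.019,0.036,0]'>/dev/null
python3 -m creep '[0.009,-0.019,0.036,0]'>/dev/null
python3 -m creep '[0.009,-0.019,0.036,0]'; python3 s.py
```

```text
q [-1.19   0.794  0.086  0.048  1.382  0.02 ] p [ 427. -993.  745.] tooly [ 0.21 -0.6   0.77] toolz [ 0.33  -0.697 -0.636] tilt 50.5
q [-1.185  0.743  0.087  0.045  1.278  0.026] p [ 429. -987.  827.] tooly [ 0.16 -0.49  0.86] toolz [ 0.363 -0.779 -0.511] tilt 59.3
t: 11.62
ee_pos: [426.7, -969.9, 914.4]
orientation: [1.939, 0.362, 0.325]
ft_force: [0.1, 0.3, -0.8]
width: 0.8
grasp_force: 0.0
q [-1.179  0.688  0.087  0.041  1.184  0.033] p [ 427. -970.  914.] tooly [ 0.1  -0.37  0.92] toolz [ 0.388 -0.841 -0.378] tilt 67.8
```

```bash
python3 -m creep '[0.006,-0.013,0.039,0]'>/dev/null
python3 -m creep '[0.006,-0.013,0.039,0]'>/dev/null
python3 -m creep '[0.006,-0.013,0.039,0]'>/dev/null
python3 -m creep '[0.006,-0.013,0.039,0]'>/dev/null
python3 -m creep '[0.006,-0.013,0.039,0]'>/dev/null
python3 -m creep '[0.006,-0.013,0.039,0]'>/dev/null; python3 s.py
cat > fit.py <<'E'
import numpy as np
from scipy.optimize import least_squares
D=np.array([[.42308,1.62991,1.08862,625.0,200],[.75728,.73502,1.64913,876.4,350],[1.13055,.08604,1.8874,1003.6,315.8],[.77061,.78247,1.55993,888,315.3],
[.34965,.0951,2.66833,481.1,913.6],[-.29387,.66842,2.68919,112.9,943],[.302,1.01,1.698,700.2,570.4],[.859,.191,1.961,929.4,525],[.839,.086,1.494,1073,670],[.743,.087,1.278,1076.2,827],[.688,.087,1.184,1059.5,914.4]])
a=D[:,0];b=a+D[:,1];c=b+D[:,2]
def res(p):
    h,r0,L1,L2,e,Lt=p
    return np.r_[r0+L1*np.sin(a)+L2*np.sin(b)+e*np.cos(b)+Lt*np.sin(c)-D[:,3],h+L1*np.cos(a)+L2*np.cos(b)-e*np.sin(b)+Lt*np.cos(c)-D[:,4]]
s=least_squares(res,[200,0,450,400,0,250]);h,r0,L1,L2,e,Lt=s.x;print(s.x.round(1),abs(s.fun).max())
for r,z,t in((493,115,76),(615,145,76),(615,290,76),(560,300,76),(400,115,76)):
  t=np.pi-np.radians(t)
  f=lambda q:[r0+L1*np.sin(q[0])+L2*np.sin(q[0]+q[1])+e*np.cos(q[0]+q[1])+Lt*np.sin(t)-r,h+L1*np.cos(q[0])+L2*np.cos(q[0]+q[1])-e*np.sin(q[0]+q[1])+Lt*np.cos(t)-z]
  q=least_squares(f,[0,2.2],bounds=([-.9,.09],[2.11,2.58])); print(r,z,q.x.round(2),round(t-q.x.sum(),2),q.cost.round(2))
E
python3 fit.py
```

```text
q [-1.177  0.609  0.087  0.039  1.122  0.037] p [ 411. -928. 1015.] tooly [ 0.04 -0.25  0.97] toolz [ 0.404 -0.881 -0.245] tilt 75.8
[3.127e+02 3.000e-01 5.627e+02 4.851e+02 7.750e+01 3.321e+02] 0.5610320919165588
493 115 [1.12 2.58] -1.89 118.35
615 145 [0.8  2.41] -1.4 0.0
615 290 [0.32 2.43] -0.93 0.0
560 300 [0.23 2.53] -0.95 0.0
400 115 [1.51 2.58] -2.27 3339.74
```

```bash
cat > sim.py <<'E'
import numpy as np
from scipy.spatial.transform import Rotation as R
h,r0,L1,L2,e,Lt=312.7,.3,562.7,485.1,77.5,332.1
LO=np.array([-3,-.9,.09,-1.31,.11,-2.54]);HI=np.array([3,2.11,2.58,4.45,2.69,2.54])
E=lambda ax,a:R.from_euler(ax,a)
def fk(q,w=False):
    A=E('z',q[0])*E('y',q[1]);B=A*E('y',q[2]);T=B*E('z',q[3])*E('y',q[4])*E('z',q[5])
    W=np.array([0,0,h])+A.apply([0,0,L1])+B.apply([e,0,L2])
    return (W+T.apply([0,0,Lt]),T) if not w else W
def ik(q,p,T):
    q=q.copy()
    for _ in range(60):
        p0,T0=fk(q);er=np.r_[(p-p0)/300,(T*T0.inv()).as_rotvec()]
        J=np.zeros((6,6))
        for i in range(6):
            d=q.copy();d[i]+=1e-5;p1,T1=fk(d);J[:,i]=np.r_[(p1-p0)/300,(T1*T0.inv()).as_rotvec()]/1e-5
        dq=J.T@np.linalg.solve(J@J.T+1e-3*np.eye(6),er); q=np.clip(q+np.clip(dq,-.2,.2),LO,HI)
    return q
if __name__=='__main__':
    from workcell import get_obs
    o=get_obs();q=np.array(o['qpos']);p,T=fk(q);print((p-o['ee_pos']).round(1));C=T.inv()*R.from_rotvec(o['orientation']);print(C.as_rotvec().round(3))
    import sys,json
    # waypoints: x y z, tool azimuth deg
    for x,y,z,az in json.loads(sys.argv[1]):
        p,T=fk(q);t=T.as_matrix()[:,2];a0=np.arctan2(t[1],t[0]);n=10;az=np.radians(az);T0=T;p0=p
        qs=[]
        for k in range(1,n+1):
            q=ik(q,p0+(np.array([x,y,z])-p0)*k/n,E('z',(az-a0)*k/n)*T0);qs.append(q)
        p,T=fk(q);t=T.as_matrix();print(p.round(0),'az',np.degrees(np.arctan2(t[1,2],t[0,2])).round(0),'tilt',np.degrees(np.arccos(-t[2,2])).round(0),q.round(2),'wrist',fk(q,1).round(0),'maxstep',abs(np.diff(qs,axis=0)).max(0).round(2),'body y',t[:,1].round(2))
E
python3 sim.py '[[450,-700,700,14],[480,-450,450,14],[480,-300,250,14],[475,-118,115,14],[600,-88,115,14],[624,-81,145,14],[624,-81,290,14],[520,-108,280,14]]'
```

```text
[-11.1  -4.3   0.2]
[-0.     0.     1.571]
[ 450. -700.  700.] az 14.0 tilt 76.0 [-1.4   0.56  0.87  1.33  1.67 -1.39] wrist [ 138. -778.  781.] maxstep [0.04 0.06 0.17 0.24 0.12 0.22] body y [-0.23  0.97  0.06]
[ 480. -450.  450.] az 14.0 tilt 76.0 [-1.26  0.32  1.79  1.39  1.39 -2.02] wrist [ 168. -528.  531.] maxstep [0.02 0.04 0.11 0.02 0.03 0.07] body y [-0.23  0.97  0.06]
[ 480. -300.  250.] az 14.0 tilt 76.0 [-1.15  0.51  2.19  1.62  1.27 -2.54] wrist [ 168. -378.  331.] maxstep [0.01 0.04 0.05 0.03 0.02 0.07] body y [-0.2   0.97  0.14]
[ 475. -118.  115.] az 14.0 tilt 76.0 [-0.88  0.94  2.46  2.06  1.44 -2.54] wrist [ 163. -196.  197.] maxstep [0.04 0.06 0.03 0.05 0.04 0.  ] body y [0.01 0.7  0.72]
[600. -88. 115.] az 14.0 tilt 76.0 [-0.52  0.86  2.32  2.38  1.35 -2.33] wrist [ 288. -166.  197.] maxstep [0.04 0.01 0.02 0.04 0.02 0.02] body y [0.01 0.7  0.72]
[624. -81. 145.] az 14.0 tilt 76.0 [-0.47  0.77  2.3   2.41  1.27 -2.26] wrist [ 312. -159.  227.] maxstep [0.01 0.01 0.   0.   0.01 0.01] body y [0.01 0.7  0.72]
[624. -81. 290.] az 14.0 tilt 76.0 [-0.47  0.36  2.31  2.28  0.99 -1.94] wrist [ 312. -159.  372.] maxstep [0.   0.04 0.01 0.02 0.03 0.04] body y [0.01 0.7  0.72]
[ 520. -108.  280.] az 14.0 tilt 76.0 [-0.73  0.34  2.46  2.06  1.14 -1.99] wrist [ 208. -186.  362.] maxstep [0.03 0.   0.02 0.03 0.02 0.01] body y [0.01 0.7  0.72]
```

```bash
python3 -m creep '[0.004,0.02,-0.03,0.12, 0.008,0.04,-0.06,0.24, 0.012,0.06,-0.09,0.36, 0.016,0.08,-0.12,0.48, 0.02,0.1,-0.15,0.6, 0.024,0.12,-0.18,0.72, 0.028,0.14,-0.21,0.84, 0.032,0.16,-0.24,0.96, 0.036,0.18,-0.27,1.08, 0.04,0.2,-0.3,1.2]' >/dev/null; python3 s.py
python3 -m creep '[0.004,0.028,-0.02,0.12, 0.008,0.056,-0.04,0.19, 0.012,0.084,-0.065,0.19, 0.016,0.112,-0.095,0.19, 0.02,0.14,-0.125,0.19, 0.024,0.165,-0.155,0.19, 0.028,0.19,-0.185,0.19, 0.03,0.215,-0.215,0.19, 0.03,0.24,-0.24,0.19, 0.03,0.265,-0.265,0.19]' ; python3 s.py
```

```text
q [-1.412  0.446  1.02   1.301  1.426 -1.363] p [ 450. -728.  712.] tooly [ 0.25 -0.07  0.97] toolz [ 0.969 -0.018 -0.247] tilt 75.7
t: 13.78
ee_pos: [481.1, -463.0, 446.5]
orientation: [1.35, 1.499, 1.225]
ft_force: [-0.0, -0.7, 0.2]
width: 0.4
grasp_force: 0.0
q [-1.286  0.305  1.817  1.414  1.341 -2.028] p [ 481. -463.  446.] tooly [ 0.26 -0.02  0.97] toolz [ 0.955  0.161 -0.249] tilt 75.6
```

```bash
python3 -m creep '[0,0.024,-0.028,0.02, 0,0.047,-0.056,0.04, 0,0.07,-0.084,0.06, 0,0.093,-0.112,0.08, 0,0.116,-0.14,0.08, 0,0.14,-0.168,0.08, 0,0.163,-0.196,0.08]' >/dev/null; python3 s.py
python3 -m creep '[0,0.03,-0.022,0, 0,0.06,-0.044,0, 0,0.09,-0.066,0, 0,0.12,-0.088,0, 0,0.15,-0.11,0, 0,0.182,-0.135,0, 0,0.182,-0.135,0]' ; python3 s.py
python3 - <<'E'
from h import *
im,d=look('scene','scene1')
i2,d2=look('top','top1')
a=cv2.resize(im[80:230,170:400],None,fx=3.4,fy=3.4)
cv2.imwrite('pics/c2.png',a[:,:,::-1]); b=cv2.resize(i2[120:270,200:430],None,fx=3.4,fy=3.4);cv2.imwrite('pics/c3.png',b[:,:,::-1])
E
```

```text
q [-1.178  0.481  2.165  1.56   1.274 -2.542] p [ 483. -304.  261.] tooly [ 0.27 -0.02  0.96] toolz [ 0.933  0.246 -0.263] tilt 74.8
t: 14.95
ee_pos: [504.2, -205.2, 269.5]
orientation: [1.363, 1.607, 1.294]
ft_force: [-0.2, 0.1, -0.2]
width: 0.2
grasp_force: 0.0
q [-1.008  0.376  2.302  1.685  1.177 -2.54 ] p [ 504. -205.  269.] tooly [ 0.31 -0.03  0.95] toolz [ 0.918  0.265 -0.296] tilt 72.8
```

View pics/c2.png

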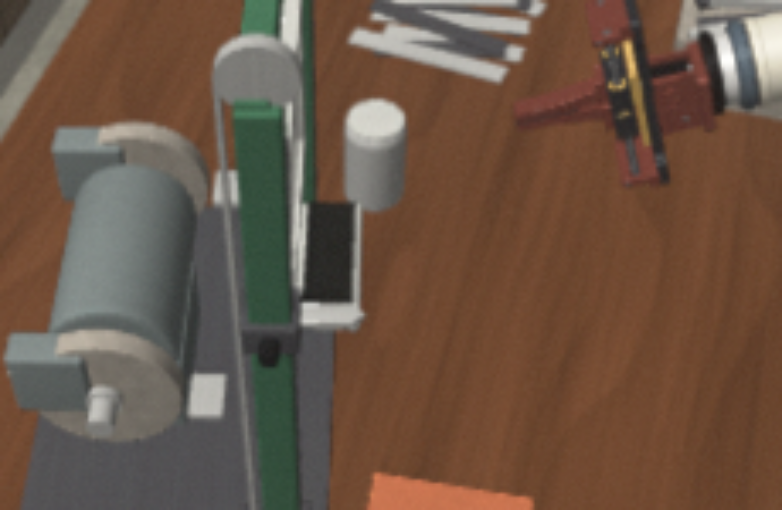

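View pics/c3.png

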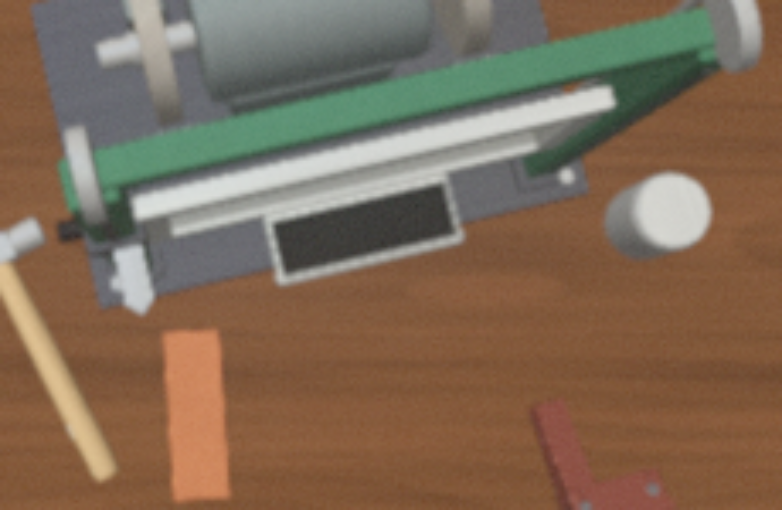

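The crops show the lip clear, at about (330,250) in the scene crop and (365,232) in the top crop. The shut red fingers point towards it from the right front. Joint 6 is at its limit, so I'll use single-row calls again and let the tool roll a little each time.

```bash
for i in 1; do
python3 -m creep '[-0.005,0.02,-0.035,0]' >/dev/null
python3 -m creep '[-0.005,0.02,-0.035,0]' >/dev/null
python3 -m creep '[-0.005,0.02,-0.035,0]' >/dev/null
python3 -m creep '[-0.005,0.02,-0.035,0]' >/dev/null; python3 s.py
python3 -m creep '[0,0.005,-0.04,0]' >/dev/null
python3 -m creep '[0,0.005,-0.04,0]' >/dev/null
python3 -m creep '[0,0.005,-0.04,0]' >/dev/null
python3 -m creep '[0,0.005,-0.04,0]' >/dev/null; python3 s.py
done
```

```text
q [-0.923  0.444  2.343  1.709  1.104 -2.54 ] p [ 502. -157.  213.] tooly [ 0.42 -0.08  0.9 ] toolz [ 0.869  0.317 -0.379] tilt 67.7
q [-0.886  0.657  2.23   1.697  1.064 -2.54 ] p [ 528. -172.  123.] tooly [ 0.51 -0.11  0.85] toolz [ 0.816  0.371 -0.442] tilt 63.8
```

```bash
python3 -m creep '[0.014,0.025,-0.01,0]' >/dev/null
python3 -m creep '[0.014,0.025,-0.005,0]' >/dev/null
python3 -m creep '[0.02,0.02,0,0]' >/dev/null; python3 s.py
python3 -m creep '[0.02,0.02,0,0, 0.02,0.02,0,0]' ; python3 s.py
```

```text
q [-0.672  0.661  2.232  1.899  1.005 -2.54 ] p [ 581. -107.  117.] tooly [ 0.53 -0.12  0.84] toolz [ 0.807  0.38  -0.453] tilt 63.1
t: 16.13
ee_pos: [602.3, -83.9, 118.7]
orientation: [1.586, 1.771, 1.35]
ft_force: [-1.0, -0.0, -0.1]
width: 0.4
grasp_force: 0.0
q [-0.594  0.661  2.22   1.967  0.986 -2.538] p [602. -84. 119.] tooly [ 0.53 -0.11  0.84] toolz [ 0.806  0.384 -0.451] tilt 63.2
```

```bash
cat > meas.py <<'E'
from h import *
import sys
from workcell import get_obs
def cloud(n,name):
    im,d=look(n,name);c=cams.get_calibration(n);v,u=np.mgrid[0:384,0:512]
    x=cv2.undistortPoints(np.stack([u,v],-1).reshape(-1,1,2).astype(float),c['mtx'],np.array(c['D'],float)).reshape(384,512,2)
    P=(np.dstack([x*d[...,None],d])-np.array(c['t']).ravel())@np.array(c['R']);return im.astype(int),d,P
g=np.array([.969,.247]);gy=np.array([-.247,.969]);B=np.array([595,-88.])
out={}
for n in('top','scene'):
    im,d,P=cloud(n,n+'_'+sys.argv[1]); X=(P[...,:2]-B)@g;Y=(P[...,:2]-B)@gy;Z=P[...,2];ok=d>0
    s=ok&(im.max(2)<75)&(X>5)&(X<55)&(abs(Y)<72)&(Z>140)&(Z<370)
    s=cv2.erode(s.astype(np.uint8),np.ones((3,3)))>0
    p=ok&(abs(Y-185)<9)&(X>-8)&(X<25)&(Z>225)&(Z<345)
    for nm,m in(('strip',s),('ptr',p)):
        if m.sum(): print(n,nm,m.sum(),'X',np.median(X[m]).round(1),'Y',np.median(Y[m]).round(1),'Z',np.median(Z[m]).round(1),'+-',(Z[m].std()/m.sum()**.5).round(2), 'px',np.argwhere(m).mean(0).round(0))
    if s.sum() and p.sum(): print(n,'to rise', round(float(np.median(Z[p])-3-(np.median(Z[s])-9)),1))
E
python3 -m creep '[0.015,0.004,0,0, 0.015,0.004,0,0]'; python3 s.py; python3 meas.py a
python3 - <<'E'
from h import *
a=cv2.imread('pics/scene_a.png')[100:230,180:330];b=cv2.imread('pics/top_a.png')[140:270,210:360]
cv2.imwrite('pics/c4.png',np.hstack([cv2.resize(a,(400,347)),cv2.resize(b,(400,347))]))
E
```

```text
t: 16.3
ee_pos: [617.0, -83.1, 119.2]
orientation: [1.587, 1.768, 1.348]
ft_force: [-0.0, -0.6, -0.4]
width: 0.5
grasp_force: 0.0
q [-0.571  0.663  2.198  1.982  0.972 -2.52 ] p [617. -83. 119.] tooly [ 0.52 -0.11  0.84] toolz [ 0.808  0.381 -0.45 ] tilt 63.2
top strip 542 X 27.4 Y -2.7 Z 181.5 +- 0.11 px [187. 307.]
top ptr 73 X 11.1 Y 182.9 Z 319.5 +- 0.22 px [205. 239.]
top to rise 144.0
scene strip 295 X 26.7 Y -9.8 Z 182.0 +- 0.11 px [154. 266.]
scene ptr 62 X 11.5 Y 185.1 Z 319.5 +- 0.25 px [173. 270.]
scene to rise 143.5
```

View pics/c4.png

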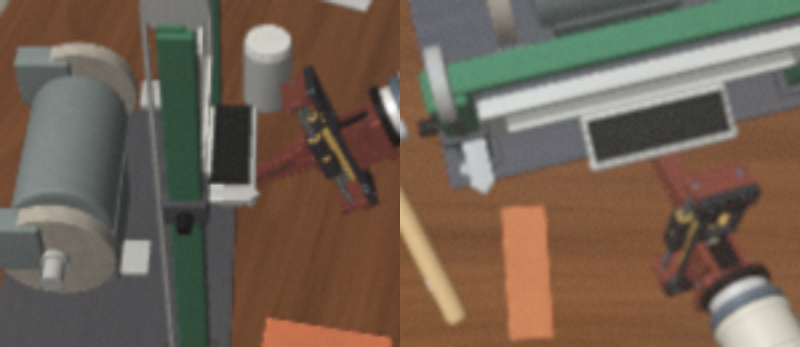

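The left half shows the fingers reaching beneath the lip at (260,185). The right half shows them at (665,165), near the lip's middle. The lip has to rise about 144 mm, so I'll push up.

```bash
python3 -m creep '[0,0,0.008,0, 0,0,0.016,0, 0,0,0.024,0, 0,0,0.032,0, 0,0,0.04,0, 0,0,0.05,0, 0,0,0.06,0, 0,0,0.06,0]'; python3 s.py; python3 meas.py b
```

```text
t: 17.07
ee_pos: [616.2, -84.9, 182.5]
orientation: [1.585, 1.764, 1.347]
ft_force: [-0.6, -0.9, -0.1]
width: 0.2
grasp_force: 0.5
q [-0.575  0.508  2.204  1.883  0.921 -2.352] p [616. -85. 183.] tooly [ 0.52 -0.11  0.85] toolz [ 0.81   0.378 -0.448] tilt 63.4
top strip 552 X 26.8 Y -1.0 Z 219.1 +- 0.1 px [185. 308.]
top ptr 72 X 11.6 Y 183.1 Z 319.1 +- 0.24 px [205. 239.]
top to rise 106.0
scene strip 347 X 27.5 Y 9.7 Z 220.1 +- 0.09 px [149. 266.]
scene ptr 63 X 11.6 Y 184.6 Z 319.5 +- 0.27 px [173. 270.]
scene to rise 105.4
```

```bash
python3 -m creep '[0,0,0.01,0, 0,0,0.022,0, 0,0,0.034,0, 0,0,0.046,0, 0,0,0.058,0, 0,0,0.07,0, 0,0,0.08,0, 0,0,0.088,0, 0,0,0.093,0, 0,0,0.095,0]'; python3 -m creep '[0,0,0.001,0, 0,0,0.001,0]'; python3 s.py; python3 meas.py c
```

```text
t: 18.0
ee_pos: [615.4, -84.2, 275.0]
orientation: [1.588, 1.766, 1.347]
ft_force: [-3.6, -1.0, -3.4]
width: 0.5
grasp_force: 2.5
t: 18.17
ee_pos: [615.5, -84.2, 275.7]
orientation: [1.588, 1.766, 1.347]
ft_force: [-4.4, -1.4, -2.9]
width: 0.2
grasp_force: 2.2
q [-0.574  0.292  2.173  1.684  0.867 -2.037] p [616. -84. 276.] tooly [ 0.52 -0.12  0.84] toolz [ 0.808  0.379 -0.45 ] tilt 63.3
top strip 687 X 27.6 Y 1.5 Z 311.7 +- 0.08 px [181. 311.]
top ptr 72 X 11.0 Y 183.1 Z 319.9 +- 0.24 px [206. 239.]
top to rise 14.2
scene strip 368 X 27.4 Y 8.5 Z 312.7 +- 0.08 px [127. 266.]
scene ptr 62 X 11.5 Y 184.2 Z 319.5 +- 0.23 px [173. 270.]
scene to rise 12.8
```

```bash
python3 -m creep '[0,0,0.003,0, 0,0,0.006,0, 0,0,0.009,0, 0,0,0.011,0, 0,0,0.012,0, 0,0,0.012,0, 0,0,0.012,0]'; python3 s.py; python3 meas.py d; python3 meas.py e
```

```text
t: 18.85
ee_pos: [615.8, -84.3, 288.4]
orientation: [1.587, 1.765, 1.348]
ft_force: [-5.5, -1.5, -2.1]
width: 0.6
grasp_force: 2.6
q [-0.574  0.266  2.165  1.657  0.864 -1.994] p [616. -84. 288.] tooly [ 0.52 -0.11  0.84] toolz [ 0.809  0.379 -0.449] tilt 63.3
top strip 702 X 26.8 Y -2.4 Z 324.6 +- 0.08 px [181. 312.]
top ptr 73 X 11.2 Y 183.0 Z 319.6 +- 0.25 px [205. 239.]
top to rise 1.0
scene strip 407 X 27.2 Y 7.1 Z 325.5 +- 0.08 px [123. 266.]
scene ptr 64 X 11.6 Y 184.5 Z 319.3 +- 0.23 px [173. 270.]
scene to rise -0.1
top strip 694 X 26.6 Y -3.2 Z 324.7 +- 0.07 px [181. 313.]
top ptr 72 X 11.4 Y 183.2 Z 319.5 +- 0.27 px [205. 239.]
top to rise 0.7
scene strip 404 X 26.7 Y 4.2 Z 325.2 +- 0.08 px [123. 266.]
scene ptr 63 X 11.6 Y 184.1 Z 319.5 +- 0.22 px [173. 270.]
scene to rise 0.3
```

```bash
python3 -m creep '[0,0,-0.005,0, 0,0,-0.015,0, 0,0,-0.03,0, 0,0,-0.04,0, -0.02,-0.008,-0.045,0, -0.045,-0.018,-0.045,0, -0.07,-0.028,-0.045,0, -0.09,-0.038,-0.045,0, -0.09,-0.038,-0.045,0, -0.09,-0.038,-0.045,0]'; python3 s.py; python3 meas.py f; python3 meas.py g
python3 - <<'E'
from h import *
a=cv2.imread('pics/scene_g.png')[80:280,170:350];b=cv2.imread('pics/top_g.png')[120:280,190:420]
cv2.imwrite('pics/c5.png',np.hstack([cv2.resize(a,(360,400)),cv2.resize(b,(440,400))]))
E
```

```text
t: 19.88
ee_pos: [526.7, -124.1, 244.3]
orientation: [1.587, 1.761, 1.347]
ft_force: [1.3, 0.0, -0.6]
width: 0.7
grasp_force: 0.0
q [-0.803  0.313  2.285  1.593  1.007 -2.194] p [ 527. -124.  244.] tooly [ 0.52 -0.12  0.85] toolz [ 0.811  0.376 -0.448] tilt 63.4
top strip 730 X 27.3 Y -3.5 Z 324.5 +- 0.08 px [181. 313.]
top ptr 73 X 11.3 Y 183.1 Z 319.3 +- 0.27 px [205. 239.]
top to rise 0.8
scene strip 408 X 26.7 Y 5.5 Z 325.4 +- 0.08 px [123. 266.]
scene ptr 61 X 9.3 Y 184.9 Z 319.8 +- 0.24 px [173. 271.]
scene to rise 0.4
top strip 696 X 27.3 Y -2.8 Z 324.5 +- 0.08 px [181. 312.]
top ptr 72 X 11.0 Y 183.1 Z 319.6 +- 0.27 px [206. 239.]
top to rise 1.1
scene strip 387 X 27.8 Y 8.7 Z 325.5 +- 0.08 px [123. 266.]
scene ptr 62 X 10.4 Y 184.6 Z 319.6 +- 0.26 px [173. 270.]
scene to rise 0.1
```

View pics/c5.png

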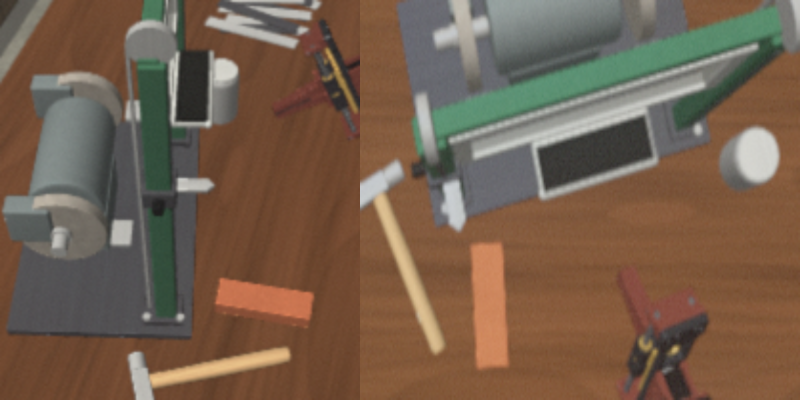

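The window stands with its lip level with the pointer, within about 1 mm. In the picture the lip is at (192,85) left and (597,150) right, the fingers are well clear, and the can, stone and hammer have not moved.

```bash
python3 -c "
from h import *
print(ticket.close_job())"
```

```text
the job is handed in; nothing more can be done
None
```

The window is up with its lip level with the pointer to about 1 mm by camera, pushed only from below and left standing; the fingers are clear, the other things untouched, and the job is handed in at about 20 s.

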